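# Seat the grinding jar on the pigment mill

## Robot

A 6-joint arm with a two-finger parallel gripper is mounted at the origin on a cart in front of the work surface, level with it; the furniture and walls round the work are solid. World frame = base frame: x ahead of the robot, y to its left, z up, the work surface at z = 0. Lengths are in m, angles in degrees, forces in N, time in s.
With the tool pointing down it reaches from about 0.25 to 0.725 m from the base axis. Payload 9.7 kg.
Tool frame: the origin (TCP) lies midway between the tips of the shut fingers; the grasp point (between the pads) lies 19 mm behind it; z points along the fingers, y is the line along which they close (so a half turn about z gives the same grasp; the last joint's range is limited). The gripper opens to 85 mm and grips with 20 to 120 N. Pads are 22 mm wide; open, the fingers measure 114 mm over their backs; the gripper's body (76 mm by 85 mm) begins 54 mm behind the grasp point. The pads swing forward as they close: fully open they stand 13 mm farther back than shut.
Start: joints at [-64.515, 4.979, 10.078, 95.1, 0, 90], TCP at [0.237, -0.496, 0.231] pointing down, gripper open.
Joint ranges: [-179.16, 179.16], [-48.56, 103.87], [-65.8, 70.77], [-126.05, 130.52], [-82.76, 87.17], [-180, 180]. Speed limits (degrees/s): [127.2, 127.2, 147.25, 180, 180, 180].

## Interface

Orientations are given as a 3x3 rotation matrix whose columns are the frame's x, y, z axes.
In Python, from rig import env, vision gives the robot as it stands.
- The arm moves only by the tool drive_tool, never from a script. Its argument "moves" is a list of rows, each a list of 3 entries, a list of its own where there are three numbers: the shift along the tool's x, y, z in m, then the turn, a rotation vector about the tool's x, y, z in rad, then the opening, from 0 (shut) to 1 (fully open). In form: [[[dx, dy, dz], [ax, ay, az], jaw], ...]. A call has 1 to 12 rows; each row shifts and turns the commanded pose from where the row before left it, along the tool's axes as they then stand; what a row does not reach is not made up. A row lasts 1/10 s, in which the tool goes at most 50 mm and 8.59 degrees, less where a joint would pass 70% of its speed; a pose out of reach is approached as far as the arm can. A call is refused whole if a number of a shift passes 0.05 or a number of a turn 0.15, either way. A call with a gripper value outside its range is refused whole. The fingers move at their own pace and stop on an object; "squeeze" is the grip in N (left out, the last holds). Time passes only in rows, so rows that do not move let the fingers close. It gives the time, the measured TCP pose, the force, the opening and the grip force at its end, in the units of the state.
- env.get_state(): the state, without advancing time (a new reading comes with each control period).
- vision.get_image(name): name is "scene" or "top"; returns (picture, depth): 384x512x3 uint8, blue, green, red; 384x512 float32, m along the optical axis (not along the pixel's ray), 0 where there is no reading.
- vision.camera_model(name): a dict with "fx", "fy", "cx", "cy" (pixels), "k1" (the pictures are not rectified: a ray, as slopes to the right and down, at radius r is drawn at 1 + k1 r^2 times it, then the intrinsics apply), "T" (4x4, takes a point from camera to world coordinates). Camera axes: x right, y up, looking along -z (the intrinsics and any distortion apply to the point x, -y, -z); pixel columns grow to the right and rows downward; lengths in m; the calibration is good to about 2 mm. A picture is of the moment at which its call begins. camera_model takes no time and is no camera call.
- env.sign_off(): hands the job in; it is judged then, once.
The state is a dict: "time_s": time; "joints": joint angles; "qd": joint speeds; "joint_efforts": joint torques, N m; "position": TCP position; "tcp_rot": TCP orientation; "ft_force": force on the tool from outside, world axes, zero at the start; "moment": the same for the moment, N m; "grip_width": opening from 0.0 (shut) to 1.0 (fully open); "finger_force": force on a finger pad.
Only numpy, scipy, OpenCV 4.12 (cv2) and the standard library are available. Lean on these libraries where they do the work, as an engineer would, in place of code of your own. Each camera call takes 0.05 s, during which the arm holds its last target. There are 200 camera calls.

## Task

Take the taller of the two steel grinding jars, lower it gently over the splined drive of the pigment mill and twist it back and forth under light pressure until the splines mesh, then push it fully home so that it stands upright and flush on the mill's seat, and let go. Do not drop it on, force it down while the teeth are out of mesh, wrench it round once they mesh, or ram it down at the end, and leave the other things where they are.

Things in the scene. Friction and masses are not known exactly. Their poses are not given: they have to be found in the camera images.
- jar_centre (a point): centre (50 mm above the underside) of the taller grinding jar: a loose upright steel cylinder, 50 mm in diameter, 100 mm high, 0.2 to 0.4 kg; the top 16 mm is a fixed black lid 47 mm in diameter. z points up along the jar. Grip it across the steel body at or a little above half height; any yaw will do.
- jar_foot (a point): centre of the taller jar's flat underside, axes as jar_centre. In it is a splined socket 34 mm deep: six straight grooves 7.4 mm wide, 60 degrees apart (the first along x), out to radius 17.5 mm; the ribs between them reach in to radius 11.5 mm.
- mill_seat (a point): centre of the mill's flat seat, an aluminium disc 68 mm in diameter, its top 60 mm above the table, on a round grey motor base 136 mm in diameter, fixed to the table, with a small black dial on its side. z points up. The drive stub stands in the middle of the seat. In mesh the jar's underside comes down onto the seat; out of mesh it stays at least 12 mm above.
- tooth_tops (a point): point on the mill's axis 20 mm above the seat, level with the flat tops of the steel stub's six teeth (6 mm wide, out to radius 16 mm, 60 degrees apart); between them a round nose, radius 10.5 mm tapering to 6, goes up 10 mm more. This frame is the base's: which way the teeth point differs every time and is NOT told; they mesh only within about 3 degrees either way.
- stub_root (a point): point on the mill's axis level with the seat, where the stub goes in. The stub is sprung: pressed, it sinks up to 8 mm (about 4 N at first, 9 N at 8 mm, then solid) and springs up when the teeth find the grooves. It does not turn with the jar (geared; yields only at about 1.2 N m, which is too hard). Turning the jar 60 degrees is sure to pass a match.
- short_jar_centre (a point): centre (34 mm up) of the shorter grinding jar, which looks alike but is only 68 mm high (50 mm in diameter); not to be used, to be left where it stands
- pigment_pot: small pigment pot with screw lid, 40 mm across, 41 mm high; origin at its underside; leave alone
- ink_bottle: square ink bottle 38x38x52 mm; origin at its underside; leave alone
- paint_tube: small crushed paint tube 36x109x25 mm lying on the table; leave alone
- tape_roll: roll of masking tape, 104 mm across, 25 mm high, lying flat; leave alone

How it is judged (in metres and radians):
On the way:
1. the taller jar is held upright over the drive, above the seat (horizontal distance between jar_foot and mill_seat below 0.02 m and z of jar_foot in the frame of mill_seat above 0.022 m and angle between jar_foot's own z axis and vertical below 0.15 rad), for 0.1 s.
At the end, for the whole second after the job is handed in: the taller jar stands upright (within 3.4 degrees) on the mill, centred within 4 mm, its underside within 2.5 mm of the seat, which only meshed splines allow; released and at rest (horizontal distance between jar_foot and mill_seat below 0.004 m and z of jar_foot in the frame of mill_seat between -0.003 and 0.0025 m and angle between jar_foot's own z axis and vertical below 0.06 rad and linear speed of jar_tall below 0.02 m/s); the robot touches nothing.
It fails at once if the jar is forced (over 45 N on the mill, pushing or twisting) while it is not yet home (contact force between jar_tall and mill above 45 N and z of jar_foot in the frame of mill_seat above 0.006 m).
It fails at once if the jar is rammed against the mill with more than 70 N (contact force between jar_tall and mill above 70 N).
It fails at once if the jar is dropped onto the mill (faster than 0.5 m/s within 30 mm of the seat) (horizontal distance between jar_foot and mill_seat below 0.02 m and z of jar_foot in the frame of mill_seat below 0.03 m and linear speed of jar_tall above 0.5 m/s).
It fails at once if the shorter jar is moved more than 30 mm (distance of short_jar_centre from where it was at the start of the episode above 0.03 m).
It fails at once if a bystander is moved more than 30 mm (distance of any of pigment_pot, ink_bottle, paint_tube, tape_roll from where it was at the start of the episode above 0.03 m).
It also fails if it takes over 64 s, if anything falls off the work surface, if the arm or the gripper's body presses on something with over 40 N, if the wrist force passes 120 N, or if a joint passes its speed limit or range.

## Working session

There is one attempt and no reset: what is moved stays moved. The work goes in short steps, Python scripts to look and compute and a tool call to move; the robot and the scene stay as the last step left them, time stands still between calls to the robot, and variables do not carry over. Pictures are saved under pics/ and viewed, at most 10 in all, crops included, and the job is handed in when it is done.

Besides the shell and the picture viewer there is one more tool, called as name([rows], argument=value, ...), one row to a line, values as JSON. drive_tool: Moves the arm, as the interface text tells. Its arguments: {"type":"object","properties":{"moves":{"type":"array"},"squeeze":{"type":"number"}},"required":["moves"]}

```bash
mkdir -p pics
cat > h.py <<'E'
import numpy as np, cv2
from rig import env, vision
def cloud(name):
    im,d=vision.get_image(name); m=vision.camera_model(name)
    v,u=np.mgrid[0:384,0:512]
    K=np.array([[m['fx'],0,m['cx']],[0,m['fy'],m['cy']],[0,0,1.]])
    n=cv2.undistortPoints(np.stack([u,v],-1).reshape(-1,1,2).astype(np.float64),K,np.array([m['k1'],0,0,0.])).reshape(384,512,2)
    T=np.array(m['T'])
    P=np.stack([n[...,0]*d,-n[...,1]*d,-d],-1)@T[:3,:3].T+T[:3,3]
    P[d==0]=np.nan
    return im,P
E
python3 - <<'E'
from h import *
out=[]
for n in("scene","top"):
    im,P=cloud(n); out.append(im); np.save(f'P_{n}.npy',P)
    cv2.imwrite(f'pics/{n}0.png',im)
    print(n,np.array(vision.camera_model(n)['T']).round(3).tolist(),vision.camera_model(n)['k1'])
    z=np.nan_to_num(P[...,2]);
    for lo,hi in((.09,.11),(.06,.075),(.055,.063),(.035,.05)):
        mk=((z>lo)&(z<hi)).astype(np.uint8)
        N,l,s,c=cv2.connectedComponentsWithStats(mk)
        for i in range(1,N):
            if s[i,4]>60: q=P[l==i]; print(lo,s[i].tolist(),np.nanmedian(q,0).round(3),(q.max(0)-q.min(0)).round(3))
E
```

```text
scene [[-0.652, 0.66, -0.373, 0.132], [-0.758, -0.564, 0.327, 0.346], [0.005, 0.496, 0.868, 1.035], [0.0, 0.0, 0.0, 1.0]] 0.05664007801305547
0.09 [36, 0, 34, 10, 180] [1.394 0.07  0.099] [0.051 0.084 0.02 ]
0.09 [467, 0, 28, 19, 291] [ 0.559 -0.893  0.098] [0.073 0.1   0.02 ]
0.09 [365, 9, 29, 12, 215] [ 0.739 -0.647  0.102] [0.073 0.056 0.02 ]
0.09 [466, 10, 46, 32, 439] [ 0.498 -0.828  0.1  ] [0.065 0.143 0.02 ]
0.09 [0, 28, 31, 34, 259] [1.295 0.23  0.099] [0.07  0.112 0.02 ]
0.09 [261, 54, 23, 14, 155] [ 0.799 -0.277  0.101] [0.065 0.06  0.02 ]
0.09 [397, 54, 35, 25, 255] [ 0.529 -0.558  0.099] [0.106 0.047 0.02 ]
0.09 [0, 61, 53, 68, 2077] [1.134 0.302 0.101] [0.204 0.132 0.017]
0.09 [18, 106, 134, 119, 2748] [0.789 0.272 0.104] [0.367 0.226 0.02 ]
0.09 [89, 227, 33, 30, 711] [0.636 0.35  0.105] [0.067 0.066 0.018]
0.09 [178, 257, 23, 24, 410] [0.471 0.25  0.101] [0.051 0.049 0.016]
0.09 [0, 328, 33, 56, 203] [0.543 0.6   0.099] [0.134 0.003 0.02 ]
0.06 [40, 0, 35, 19, 154] [1.395 0.06  0.067] [0.065 0.099 0.015]
0.06 [298, 0, 214, 97, 795] [ 0.612 -0.547  0.068] [0.525 0.385 0
[... 3685 characters left out ...]
0.008]
0.055 [36, 206, 5, 35, 68] [0.441 0.6   0.059] [0.093 0.006 0.008]
0.055 [32, 242, 7, 68, 119] [0.299 0.6   0.059] [0.18  0.006 0.008]
0.055 [29, 327, 4, 57, 105] [0.092 0.6   0.059] [0.15  0.006 0.008]
0.035 [32, 0, 39, 384, 1246] [0.529 0.6   0.042] [1.144 0.008 0.015]
0.035 [435, 0, 25, 225, 616] [ 0.777 -0.545  0.042] [0.687 0.007 0.015]
0.035 [121, 37, 63, 75, 315] [0.951 0.358 0.043] [0.231 0.168 0.015]
0.035 [215, 53, 30, 59, 312] [0.854 0.08  0.037] [0.18  0.08  0.006]
0.035 [162, 130, 23, 21, 61] [0.66  0.214 0.042] [0.058 0.062 0.014]
0.035 [241, 171, 49, 49, 723] [ 0.522 -0.025  0.045] [0.131 0.13  0.015]
0.035 [207, 242, 15, 15, 175] [0.385 0.112 0.042] [0.037 0.037 0.01 ]
```

View pics/scene0.png

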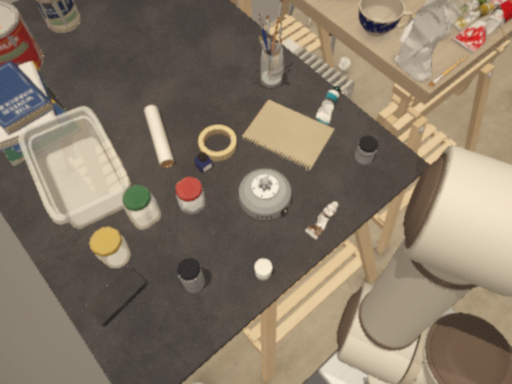

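View pics/top0.png

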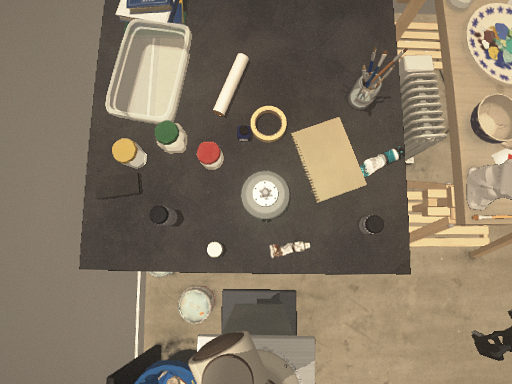

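Run:
```python
from h import *
for n,bj,bm in(("scene",(178,257,23,24),(251,174,29,25)),("top",(150,206,19,18),(253,180,25,27))):
    P=np.load(f'P_{n}.npy')
    for nm,c,lo,hi,R in(("lid",(.472,.248),.094,.108,.04),("seat",(.53,-.02),.056,.066,.045),("base",(.53,-.02),.036,.054,.09),("stub",(.53,-.02),.072,.1,.045),("short",(.453,-.305),.062,.075,.04)):
        m=(np.hypot(P[...,0]-c[0],P[...,1]-c[1])<R)&(P[...,2]>lo)&(P[...,2]<hi)
        q=P[m]; 
        if len(q)>4:
            (cx,cy),r=cv2.minEnclosingCircle(q[:,:2].astype(np.float32))
            print(n,nm,len(q),"circ",round(cx,4),round(cy,4),round(r,4),"mean",q.mean(0).round(4))
s=env.get_state(); print(s['position'],np.array(s['tcp_rot']).round(3).tolist())
```

```text
scene lid 395 circ 0.4738 0.2497 0.0256 mean [0.4714 0.2496 0.1005]
scene seat 406 circ 0.529 -0.0192 0.0425 mean [ 0.5316 -0.0183  0.0612]
scene base 1292 circ 0.5325 -0.0217 0.0677 mean [ 0.5257 -0.0133  0.0475]
scene stub 115 circ 0.535 -0.0221 0.0165 mean [ 0.5327 -0.0197  0.0842]
scene short 236 circ 0.4546 -0.3069 0.0258 mean [ 0.4542 -0.3048  0.0685]
top lid 239 circ 0.472 0.2486 0.0234 mean [0.4715 0.2482 0.1003]
top seat 420 circ 0.5283 -0.0236 0.0376 mean [ 0.5313 -0.0223  0.0608]
top base 1276 circ 0.5289 -0.0223 0.0685 mean [ 0.5291 -0.0222  0.0473]
top stub 88 circ 0.5319 -0.0224 0.0161 mean [ 0.5312 -0.0223  0.0849]
top short 255 circ 0.4537 -0.3075 0.0243 mean [ 0.454  -0.3065  0.0686]
[ 0.23657299 -0.49630289  0.23066779] [[0.903, 0.43, -0.0], [0.43, -0.903, 0.001], [0.0, -0.001, -1.0]]
```

The tall jar's black lid is at scene (190,265) and top (158,215). The mill is at scene (265,190) and top (265,193), and the short jar is at scene (366,150) and top (371,224). Measured positions are jar ≈ (0.472, 0.248) with its top at 0.10, and mill ≈ (0.531, −0.022). I'll swing around the base to the jar.

drive_tool([
  [[0.049,0,0],[0,0,-0.0895],1],
  [[0.049,0,0],[0,0,-0.0895],1],
  [[0.049,0,0],[0,0,-0.0895],1],
  [[0.049,0,0],[0,0,-0.0895],1],
  [[0.049,0,0],[0,0,-0.0895],1],
  [[0.049,0,0],[0,0,-0.0895],1],
  [[0.049,0,0],[0,0,-0.0895],1],
  [[0.049,0,0],[0,0,-0.0895],1],
  [[0.049,0,0],[0,0,-0.0895],1],
  [[0.049,0,0],[0,0,-0.0895],1],
  [[0.049,0,0],[0,0,-0.0895],1],
  [[0.049,0,0],[0,0,-0.0895],1],
], squeeze=40)

```text
time_s: 1.3
position: [0.5688, -0.043, 0.2306]
tcp_rot: [[0.048, 0.999, -0.001], [0.999, -0.048, 0.0], [0.0, -0.001, -1.0]]
ft_force: [0.9, -0.2, -1.3]
grip_width: 0.998
finger_force: 0.0
```

drive_tool([
  [[0.049,0,0],[0,0,-0.0895],1],
  [[0.049,0,0],[0,0,-0.0895],1],
  [[0.049,0,0],[0,0,-0.0895],1],
  [[0.049,0,0],[0,0,-0.0895],1],
  [[0.049,0,0],[0,0,-0.0895],1],
  [[0.025,0,0],[0,0,-0.0895],1],
  [[0,0,0],[0,0,0],1],
  [[0,0,0],[0,0,0],1],
])

```text
time_s: 2.1
position: [0.5278, 0.2194, 0.231]
tcp_rot: [[-0.466, 0.885, -0.0], [0.885, 0.466, -0.0], [-0.0, -0.001, -1.0]]
ft_force: [-0.5, -0.6, 0.1]
grip_width: 0.999
finger_force: 0.0
```

```bash
cat >> h.py <<'E'
def rel(p):
    s=env.get_state(); R=np.array(s['tcp_rot']); print("t",s['time_s'],"pos",np.round(s['position'],4),"yaw",np.degrees(np.arctan2(R[1,0],R[0,0])).round(1),"R",R.round(3).tolist())
    print("j",np.round(s['joints'],1),"f",np.round(s['ft_force'],1),"m",np.round(s['moment'],2),"w",s['grip_width'],"tool shift to target",(R.T@(np.array(p)-s['position'])).round(4))
E
python3 -c "
from h import *
rel([.472,.2484,.040])"
```

```text
t 2.1 pos [0.5278 0.2194 0.231 ] yaw 117.8 R [[-0.466, 0.885, -0.0], [0.885, 0.466, -0.0], [-0.0, -0.001, -1.0]]
j [22.6  8.  13.4 95.4 -0.  84.8] f [-0.5 -0.6  0.1] m [ 0.04  0.   -0.02] w 0.9994098167619214 tool shift to target [ 0.0517 -0.0358  0.191 ]
```

drive_tool([
  [[0.026,-0.018,0],[0,0,0],1],
  [[0.0257,-0.0178,0],[0,0,0],1],
  [[0,0,0.03],[0,0,0],1],
  [[0,0,0.03],[0,0,0],1],
  [[0,0,0.03],[0,0,0],1],
  [[0,0,0.03],[0,0,0],1],
  [[0,0,0.03],[0,0,0],1],
  [[0,0,0.02],[0,0,0],1],
  [[0,0,0.02],[0,0,0],1],
  [[0,0,0.001],[0,0,0],1],
  [[0,0,0],[0,0,0],1],
])

```text
time_s: 3.2
position: [0.4726, 0.2473, 0.0405]
tcp_rot: [[-0.464, 0.886, -0.0], [0.886, 0.464, -0.0], [-0.0, -0.001, -1.0]]
ft_force: [0.2, -0.2, -0.1]
grip_width: 1.0
finger_force: 0.0
```

```bash
python3 -c "
from h import *
rel([.472,.2484,.040])
im,P=cloud('top'); cv2.imwrite('pics/a.png',cv2.resize(im[150:270,100:260],None,fx=4,fy=4))"
```

```text
t 3.2 pos [0.4726 0.2473 0.0405] yaw 117.7 R [[-0.464, 0.886, -0.0], [0.886, 0.464, -0.0], [-0.0, -0.001, -1.0]]
j [ 27.6   3.4 -12.7  73.9  -0.   90. ] f [ 0.2 -0.2 -0.1] m [-0.04  0.04  0.03] w 1.0000267111446253 tool shift to target [0.0012 0.     0.0005]
```

View pics/a.png

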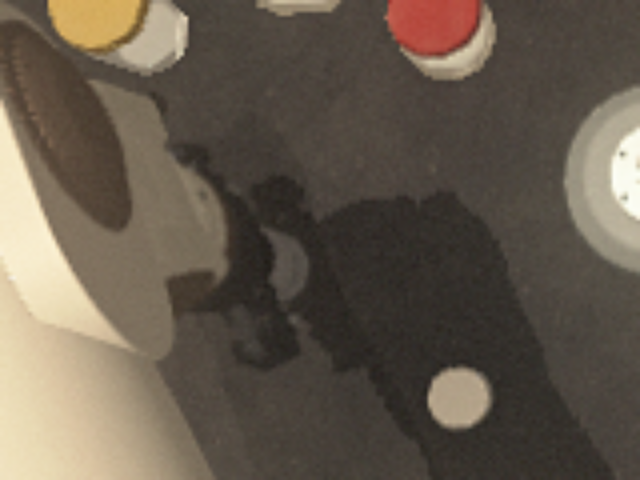

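The crop shows the fingers at (280,195) and (265,340) straddling the jar at (285,265). I'll close on it and lift.

drive_tool([
  [[0.001,0,0],[0,0,0],0.4],
  [[0,0,0],[0,0,0],0.3],
  [[0,0,0],[0,0,0],0.2],
  [[0,0,0],[0,0,0],0.2],
  [[0,0,0],[0,0,0],0.2],
  [[0,0,0],[0,0,0],0.2],
  [[0,0,0],[0,0,0],0.2],
  [[0,0,0],[0,0,0],0.2],
], squeeze=50)

```text
time_s: 4.05
position: [0.4723, 0.2494, 0.0413]
tcp_rot: [[-0.466, 0.885, 0.001], [0.885, 0.466, 0.001], [-0.0, 0.002, -1.0]]
ft_force: [0.3, -0.5, 6.0]
grip_width: 0.571
finger_force: 51.1
```

```bash
python3 -c "
from h import *
rel([.472,.2484,.040]);print(env.get_state()['finger_force'])"
```

```text
t 4.05 pos [0.4723 0.2494 0.0413] yaw 117.8 R [[-0.466, 0.885, 0.001], [0.885, 0.466, 0.001], [-0.0, 0.002, -1.0]]
j [ 27.8   3.4 -12.7  73.9  -0.   90. ] f [ 0.3 -0.5  6. ] m [-0.16  0.27 -0.01] w 0.5713281444971106 tool shift to target [-0.0008 -0.0007  0.0013]
51.05096697807312
```

drive_tool([
  [[0,0,-0.005],[0,0,0],0.2],
  [[0,0,-0.015],[0,0,0],0.2],
  [[0,0,-0.03],[0,0,0],0.2],
  [[0,0,-0.03],[0,0,0],0.2],
  [[0,0,-0.03],[0,0,0],0.2],
  [[0,0,-0.03],[0,0,0],0.2],
  [[0,0,-0.015],[0,0,0],0.2],
  [[0,0,-0.005],[0,0,0],0.2],
  [[0,0,0],[0,0,0],0.2],
])

```text
time_s: 4.95
position: [0.472, 0.2492, 0.201]
tcp_rot: [[-0.466, 0.885, 0.001], [0.885, 0.466, 0.0], [0.0, 0.001, -1.0]]
ft_force: [0.7, 0.3, -4.1]
grip_width: 0.575
finger_force: 52.7
```

drive_tool([
  [[-0.015,0,0],[0,0,0.027],0.2],
  [[-0.03,0,0],[0,0,0.055],0.2],
  [[-0.035,0,0],[0,0,0.065],0.2],
  [[-0.035,0,0],[0,0,0.065],0.2],
  [[-0.035,0,0],[0,0,0.065],0.2],
  [[-0.035,0,0],[0,0,0.065],0.2],
  [[-0.035,0,0],[0,0,0.065],0.2],
  [[-0.03,0,0],[0,0,0.055],0.2],
  [[-0.02,0,0],[0,0,0.045],0.2],
  [[-0.01,0,0],[0,0,0.02],0.2],
  [[0,0,0],[0,0,0],0.2],
  [[0,0,0],[0,0,0],0.2],
])

```text
time_s: 6.15
position: [0.5414, -0.0184, 0.1998]
tcp_rot: [[0.041, 0.999, -0.001], [0.999, -0.041, 0.0], [0.0, -0.001, -1.0]]
ft_force: [0.0, -0.2, -3.6]
grip_width: 0.575
finger_force: 52.7
```

Run:
```python
from h import *
rel([.531,-.022,.2])
for n in("scene","top"):
    im,P=cloud(n); cv2.imwrite(f'pics/{n}1.png',im)
    m=(np.hypot(P[...,0]-.531,P[...,1]+.022)<.09)&(P[...,2]>.036)&(P[...,2]<.054); q=P[m]
    print(n,len(q),cv2.minEnclosingCircle(q[:,:2].astype(np.float32)))
i=cv2.imread('pics/scene1.png')[90:260,160:370]; cv2.imwrite('pics/b.png',cv2.resize(i,None,fx=3.5,fy=3.5))
```

```text
t 6.15 pos [ 0.5414 -0.0184  0.1998] yaw 87.6 R [[0.041, 0.999, -0.001], [0.999, -0.041, 0.0], [0.0, -0.001, -1.0]]
j [-2.   3.3  4.8 91.6  0.  90.4] f [ 0.  -0.2 -3.6] m [ 0.04 -0.02 -0.04] w 0.5754934167630464 tool shift to target [-0.004  -0.0103 -0.0002]
scene 1237 ((0.5321797728538513, -0.019960198551416397), 0.06818527728319168)
top 0 ((0.0, 0.0), 0.0)
```

View pics/b.png

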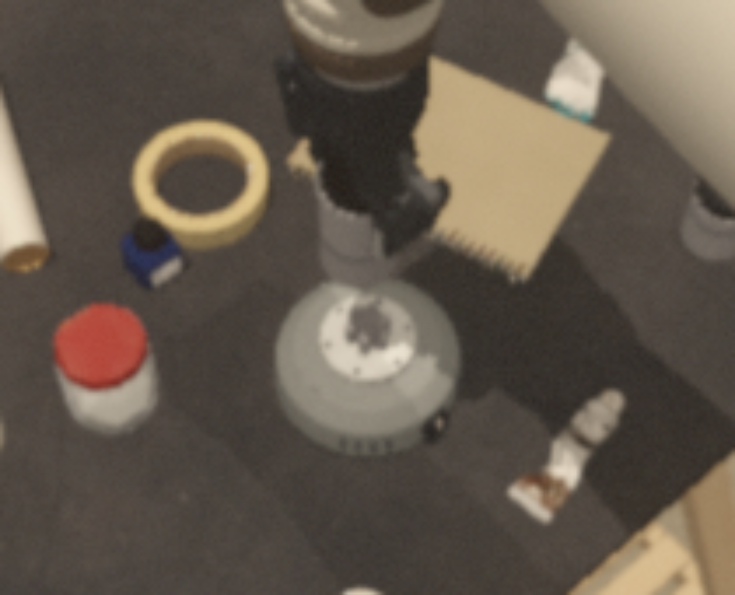

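The jar hangs upright in the gripper, with its foot at crop (365,275). The stub is at (368,325) on the seat. Now I'll centre it and come down to just above the nose.

drive_tool([
  [[-0.0018,-0.005,0],[0,0,0],0.2],
  [[-0.0017,-0.0049,0.01],[0,0,0],0.2],
  [[0,0,0.02],[0,0,0],0.2],
  [[0,0,0.02],[0,0,0],0.2],
  [[0,0,0.01],[0,0,0],0.2],
  [[0,0,0.005],[0,0,0],0.2],
  [[0,0,0],[0,0,0],0.2],
  [[0,0,0],[0,0,0],0.2],
])

```text
time_s: 7.05
position: [0.5319, -0.0217, 0.1362]
tcp_rot: [[0.042, 0.999, 0.001], [0.999, -0.042, -0.0], [0.0, 0.001, -1.0]]
ft_force: [0.7, -0.5, -4.1]
grip_width: 0.576
finger_force: 52.7
```

Run:
```python
from h import *
rel([.5315,-.0218,.2])
for n in("scene","top"):
    im,P=cloud(n); cv2.imwrite(f'pics/{n}2.png',im)
    m=(np.hypot(P[...,0]-.531,P[...,1]+.022)<.04)&(P[...,2]>.1)&(P[...,2]<.125); q=P[m]
    if len(q)>10:
        c=np.linalg.lstsq(np.c_[2*q[:,:2],np.ones(len(q))],(q[:,:2]**2).sum(1),rcond=None)[0]
        print(n,len(q),"wall fit",c.round(4),np.sqrt(c[2]+c[0]**2+c[1]**2))
        # known radius fit
        from scipy.optimize import least_squares
        print(least_squares(lambda p:np.hypot(q[:,0]-p[0],q[:,1]-p[1])-.025,[.531,-.022],loss='soft_l1',f_scale=.002).x)
i=cv2.imread('pics/scene2.png')[140:240,210:320]; cv2.imwrite('pics/c.png',cv2.resize(i,None,fx=5,fy=5))
```

```text
t 7.05 pos [ 0.5319 -0.0217  0.1362] yaw 87.6 R [[0.042, 0.999, 0.001], [0.999, -0.042, -0.0], [0.0, 0.001, -1.0]]
j [-2.3  1.6 -3.9 84.4 -0.  90.1] f [ 0.7 -0.5 -4.1] m [-0.02 -0.06  0.1 ] w 0.5758482098656521 tool shift to target [-0.0001 -0.0003 -0.0638]
scene 96 wall fit [ 0.5329 -0.0214 -0.2839] 0.02398347199693583
[ 0.53380264 -0.02226639]
```

View pics/c.png

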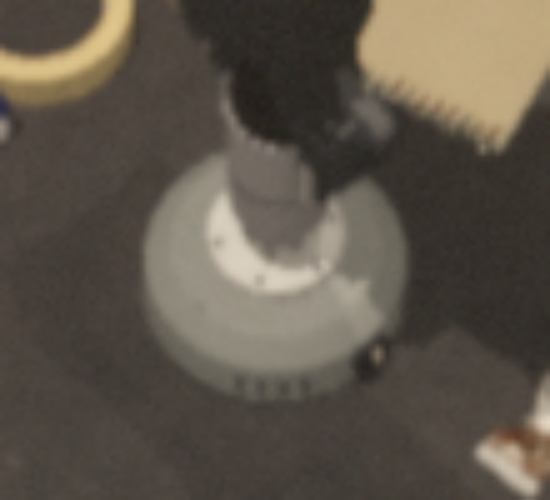

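The jar stands concentric over the seat, with its axis at crop (275,200) and the seat centre at about (275,240). In the scene frame they agree within 1 mm. I'll lower it over the nose toward the teeth.

drive_tool([
  [[0,0,0.003],[0,0,0],0.2],
  [[0,0,0.003],[0,0,0],0.2],
  [[0,0,0.002],[0,0,0],0.2],
  [[0,0,0.002],[0,0,0],0.2],
  [[0,0,0.001],[0,0,0],0.2],
  [[0,0,0],[0,0,0],0.2],
])

```text
time_s: 7.75
position: [0.532, -0.0219, 0.1243]
tcp_rot: [[0.042, 0.999, 0.001], [0.999, -0.042, -0.0], [-0.0, 0.001, -1.0]]
ft_force: [2.4, -0.2, -3.7]
grip_width: 0.572
finger_force: 52.8
```

drive_tool([
  [[0,0.0004,0.001],[0,0,0],0.2],
  [[0,0,0.001],[0,0,0],0.2],
  [[0,0,0.001],[0,0,0],0.2],
  [[0,0,0.001],[0,0,0],0.2],
  [[0,0,0],[0,0,0],0.2],
  [[0,0,0],[0,0,0],0.2],
])

```text
time_s: 8.35
position: [0.5322, -0.0219, 0.1205]
tcp_rot: [[0.042, 0.999, 0.001], [0.999, -0.042, -0.0], [0.0, 0.001, -1.0]]
ft_force: [3.7, -0.2, -1.1]
grip_width: 0.573
finger_force: 53.0
```

drive_tool([
  [[0,0.001,0],[0,0,0],0.2],
  [[0,0,0.001],[0,0,0],0.2],
  [[0,0,0],[0,0,0],0.2],
  [[0,0,0],[0,0,0],0.2],
])

```text
time_s: 8.75
position: [0.5327, -0.0219, 0.1192]
tcp_rot: [[0.042, 0.999, -0.001], [0.999, -0.042, 0.0], [0.0, -0.001, -1.0]]
ft_force: [-0.3, 0.1, -0.1]
grip_width: 0.577
finger_force: 53.0
```

Sideways force has vanished, so the jar is centred, and about 4 N rests on the teeth. I'll add a little pressure and twist in small steps.

drive_tool([
  [[0,0,0.001],[0,0,0],0.2],
  [[0,0,0.001],[0,0,0],0.2],
  [[0,0,0],[0,0,0.025],0.2],
  [[0,0,0],[0,0,0.025],0.2],
  [[0,0,0],[0,0,0.025],0.2],
  [[0,0,0],[0,0,0.025],0.2],
  [[0,0,0],[0,0,0],0.2],
])

```text
time_s: 9.45
position: [0.5331, -0.0219, 0.1174]
tcp_rot: [[0.143, 0.99, 0.0], [0.99, -0.143, -0.0], [0.0, 0.0, -1.0]]
ft_force: [-0.2, 1.1, 1.2]
grip_width: 0.575
finger_force: 53.2
```

```bash
python3 -c "
from h import *
rel([.5327,-.0219,.1])"
```

```text
t 9.45 pos [ 0.5331 -0.0219  0.1174] yaw 81.8 R [[0.143, 0.99, 0.0], [0.99, -0.143, -0.0], [0.0, 0.0, -1.0]]
j [-2.4  2.  -5.7 82.3 -0.  95.9] f [-0.2  1.1  1.2] m [ 0.02  0.07 -0.03] w 0.5750253086503962 tool shift to target [-0.     -0.0004  0.0174]
```

drive_tool([
  [[0,0,0],[0,0,0.025],0.2],
  [[0,0,0],[0,0,0.025],0.2],
  [[0,0,0],[0,0,0.025],0.2],
  [[0,0,0],[0,0,0.025],0.2],
  [[0,0,0],[0,0,0],0.2],
])

```text
time_s: 9.95
position: [0.533, -0.0219, 0.1173]
tcp_rot: [[0.241, 0.971, 0.0], [0.971, -0.241, -0.0], [-0.0, 0.0, -1.0]]
ft_force: [-0.6, -0.0, 1.9]
grip_width: 0.574
finger_force: 53.2
```

drive_tool([
  [[0,0,0],[0,0,0.025],0.2],
  [[0,0,0],[0,0,0.025],0.2],
  [[0,0,0],[0,0,0.025],0.2],
  [[0,0,0],[0,0,0.025],0.2],
  [[0,0,0],[0,0,0],0.2],
])

```text
time_s: 10.45
position: [0.5329, -0.0219, 0.1172]
tcp_rot: [[0.337, 0.942, -0.0], [0.942, -0.337, -0.0], [-0.0, -0.0, -1.0]]
ft_force: [-0.4, 1.5, 1.7]
grip_width: 0.576
finger_force: 53.2
```

drive_tool([
  [[0,0,0],[0,0,0.025],0.2],
  [[0,0,0],[0,0,0.025],0.2],
  [[0,0,0],[0,0,0.025],0.2],
  [[0,0,0],[0,0,0.025],0.2],
  [[0,0,0],[0,0,0],0.2],
])

```text
time_s: 10.95
position: [0.533, -0.0219, 0.1173]
tcp_rot: [[0.429, 0.903, -0.0], [0.903, -0.429, 0.0], [-0.0, -0.0, -1.0]]
ft_force: [-0.2, -0.0, 1.2]
grip_width: 0.57
finger_force: 53.2
```

drive_tool([
  [[0,0,0],[0,0,0.025],0.2],
  [[0,0,0],[0,0,0.025],0.2],
  [[0,0,0],[0,0,0.025],0.2],
  [[0,0,0],[0,0,0.025],0.2],
  [[0,0,0],[0,0,0],0.2],
])

```text
time_s: 11.45
position: [0.5332, -0.0218, 0.117]
tcp_rot: [[0.517, 0.856, 0.0], [0.856, -0.517, 0.0], [0.0, 0.0, -1.0]]
ft_force: [2.5, 1.1, -2.7]
grip_width: 0.573
finger_force: 53.0
```

Fz dropped by about 4 N, so the splines have probably caught. I'll check the moment before doing anything else.

```bash
python3 -c "
from h import *
rel([.5327,-.0219,.1])"
```

```text
t 11.45 pos [ 0.5332 -0.0218  0.117 ] yaw 58.9 R [[0.517, 0.856, 0.0], [0.856, -0.517, 0.0], [0.0, 0.0, -1.0]]
j [ -2.4   2.   -5.7  82.3   0.  118.8] f [ 2.5  1.1 -2.7] m [ 0.24 -0.44  0.02] w 0.5732696705480226 tool shift to target [-0.0003 -0.0004  0.017 ]
```

drive_tool([
  [[0,0,0.001],[0,0,0],0.2],
  [[0,0,0.001],[0,0,0],0.2],
  [[0,0,0],[0,0,0],0.2],
])

```text
time_s: 11.75
position: [0.5331, -0.0218, 0.1151]
tcp_rot: [[0.516, 0.857, 0.0], [0.857, -0.516, 0.0], [0.0, 0.0, -1.0]]
ft_force: [2.8, 1.0, -3.9]
grip_width: 0.573
finger_force: 52.9
```

```bash
python3 -c "
from h import *
rel([.5327,-.0219,.1])"
```

```text
t 11.75 pos [ 0.5331 -0.0218  0.1151] yaw 59.0 R [[0.516, 0.857, 0.0], [0.857, -0.516, 0.0], [0.0, 0.0, -1.0]]
j [ -2.3   2.   -5.9  82.1   0.  118.7] f [ 2.8  1.  -3.9] m [ 0.28 -0.69 -0.  ] w 0.5725977957458941 tool shift to target [-0.0003 -0.0003  0.0151]
```

It came down freely, so the splines are meshed. I'll descend gently.

drive_tool([
  [[0.0002,0.0003,0.002],[0,0,0],0.2],
  [[0,0,0.002],[0,0,0],0.2],
  [[0,0,0.002],[0,0,0],0.2],
  [[0,0,0.001],[0,0,0],0.2],
  [[0,0,0],[0,0,0],0.2],
])

```text
time_s: 12.25
position: [0.5332, -0.0219, 0.108]
tcp_rot: [[0.516, 0.857, -0.0], [0.857, -0.516, 0.0], [-0.0, -0.0, -1.0]]
ft_force: [2.3, 1.5, -4.9]
grip_width: 0.571
finger_force: 52.9
```

```bash
python3 -c "
from h import *
rel([.5327,-.0219,.1013])"
```

```text
t 12.25 pos [ 0.5332 -0.0219  0.108 ] yaw 58.9 R [[0.516, 0.857, -0.0], [0.857, -0.516, 0.0], [-0.0, -0.0, -1.0]]
j [ -2.4   2.1  -6.6  81.4   0.  118.7] f [ 2.3  1.5 -4.9] m [ 0.35 -0.52  0.04] w 0.570577300389798 tool shift to target [-0.0003 -0.0004  0.0067]
```

drive_tool([
  [[0,0,0.002],[0,0,0],0.2],
  [[0,0,0.002],[0,0,0],0.2],
  [[0,0,0.001],[0,0,0],0.2],
  [[0,0,0.001],[0,0,0],0.2],
  [[0,0,0.0005],[0,0,0],0.2],
  [[0,0,0],[0,0,0],0.2],
])

```text
time_s: 12.85
position: [0.5333, -0.0219, 0.1017]
tcp_rot: [[0.516, 0.857, -0.0], [0.857, -0.516, 0.0], [-0.0, -0.0, -1.0]]
ft_force: [1.9, 1.2, -4.2]
grip_width: 0.574
finger_force: 52.9
```

drive_tool([
  [[0,0,0.0005],[0,0,0],0.2],
  [[0,0,0.0005],[0,0,0],0.2],
  [[0,0,0],[0,0,0],0.2],
])

```text
time_s: 13.15
position: [0.5334, -0.0218, 0.1014]
tcp_rot: [[0.516, 0.857, 0.001], [0.857, -0.516, 0.0], [0.0, 0.0, -1.0]]
ft_force: [0.5, 1.6, 3.7]
grip_width: 0.572
finger_force: 53.5
```

Contact came at z = 0.1014, against 0.1013 predicted for home, so the jar is on its seat. I'll release it and back off.

drive_tool([
  [[0,0,0.0003],[0,0,0],0.2],
  [[0,0,0],[0,0,0],0.65],
  [[0,0,0],[0,0,0],0.8],
  [[0,0,0],[0,0,0],1],
  [[0,0,0],[0,0,0],1],
  [[0,0,0],[0,0,0],1],
  [[0,0,0],[0,0,0],1],
  [[0,0,0],[0,0,0],1],
])

```text
time_s: 13.95
position: [0.5333, -0.0219, 0.1004]
tcp_rot: [[0.516, 0.857, -0.0], [0.857, -0.516, -0.0], [-0.0, -0.0, -1.0]]
ft_force: [0.1, -0.1, 0.3]
grip_width: 0.999
finger_force: 0.0
```

drive_tool([
  [[0,0,-0.01],[0,0,0],1],
  [[0,0,-0.02],[0,0,0],1],
  [[0,0,-0.03],[0,0,0],1],
  [[0,0,-0.03],[0,0,0],1],
  [[0,0,-0.03],[0,0,0],1],
  [[0,0,-0.03],[0,0,0],1],
  [[0,0,0],[0,0,0],1],
  [[0,0,0],[0,0,0],1],
])

```text
time_s: 14.75
position: [0.5337, -0.0219, 0.2515]
tcp_rot: [[0.516, 0.857, 0.002], [0.857, -0.516, -0.0], [0.001, 0.002, -1.0]]
ft_force: [0.1, -0.4, -0.6]
grip_width: 1.002
finger_force: 0.0
```

Run:
```python
from h import *
rel([.5327,-.0219,.1013])
im,P=cloud('scene'); cv2.imwrite('pics/d.png',cv2.resize(im[90:240,180:320],None,fx=4,fy=4))
z=P[...,2]; m=(np.hypot(P[...,0]-.532,P[...,1]+.022)<.035)&(z>.14)&(z<.18); q=P[m]
print(len(q),q[:,2].max() if len(q) else 0,np.median(q,0))
```

```text
t 14.75 pos [ 0.5337 -0.0219  0.2515] yaw 58.9 R [[0.516, 0.857, 0.002], [0.857, -0.516, -0.0], [0.001, 0.002, -1.0]]
j [ -2.3   3.2  10.4  97.2   0.  118.7] f [ 0.1 -0.4 -0.6] m [-0.01 -0.06 -0.01] w 1.001675009207392 tool shift to target [-0.0006 -0.0011  0.1502]
387 0.1657854272127851 [ 0.52936938 -0.01751726  0.160195  ]
```

View pics/d.png

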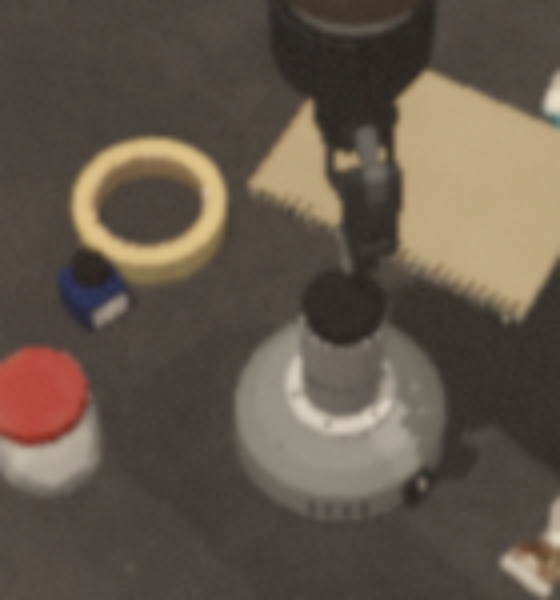

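The jar stands upright and flush on the seat, with its lid at crop (343,303) and measured top at 0.160, which is 0.06 + 0.10. The gripper is clear, so I'm handing in.

```bash
python3 -c "
from rig import env
print(env.sign_off())"
```

```text
the job is handed in; nothing more can be done
None
```

The taller jar is meshed on the mill's drive, standing upright and flush on the seat (lid top measured at 0.160 m, as expected), and released; I handed the job in at about 15 s, and the sign-off returned no verdict.

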